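Third hand at the racquet pinning jig

TASK

Swing the jig's hinged stop arm out until it clicks home in its end detent. Then lay the racquet-handle half flat on the jig's bed, square to the stop and centred on its sprung plate, with its flared butt end towards the plate, and press it against the plate with a steady push of about 10 newtons, which drives the plate about half way through its travel; never ram the plate to its end. Finish while still holding the handle half pressed there, so that someone can pin it, and leave the other things on the bench where they are.

Things in the scene. Friction and masses are not known exactly. Their poses are not given: they have to be found in the camera images.
- jig: Flat aluminium bed fixed on the table, 150 mm (x) by 240 mm (y) by 12 mm thick (top 12 mm above the table); origin at the centre of its underside, z up. The stop arm's hinge is near its corner, at x = +60, y = +100 mm. The handle half is pressed in the bed's +y direction, along the line x = 0, against the plate of the swung-out stop.
- stop_arm (a joint): Angle of the stop arm about its upright hinge, rad. 0 = folded, arm pointing along the bed's -y; grows clockwise seen from above to 1.571 = swung out, arm pointing along the bed's -x across the bed. A sprung ball resists from about 1.46 (under 5 N at the post) and, once passed at 1.53, snaps the arm home against its end stop at 1.57; short of that it pushes back. Starts between 0 and 0.6.
- stop_hinge (a point): Point on the stop arm's hinge axis, 68 mm above the table. The arm is a steel bar 16 mm wide, 20 to 40 mm above the table.
- stop_post (a point): On the axis of the round upright steel post at the free end of the stop arm, 120 mm from the hinge axis: the post to take hold of, 14 mm in diameter, rising from 40 to 76 mm above the table; this point is 68 mm above the table. The post turns with the arm.
- stop_plate: Sprung plate on the stop arm, 50 mm wide, 30 mm high (14 to 44 mm above the table). Origin mid-width on its front face, 26 mm above the table; x points out of the front face, y along the arm to the hinge, z up. With the arm out and unpressed it faces the bed's -y, origin at x = 0, y = +64 mm of the bed. It gives straight back 1 mm per newton, no preload, and bottoms out at 20 mm.
- pallet: Half of a racquet handle, moulded black plastic, about 90 g, loose on the table, flat side down. 110 mm long (its x), 30 mm wide (y) in the lowest 17 mm, bevelled above to 16 mm wide at the top, 26 mm high. The last 12 mm at its +x end is the flared butt, 40 mm wide and 30 mm high. Origin at the centre of the underside.
- pallet_butt (a point): Centre of the flat end face of the flared butt, 55 mm along +x from the handle half's origin and 13 mm above its underside.
- nipper: Steel cutting nipper with green grips, 160 mm long, lying loose beyond the work; origin under its pivot. Bystander. (A black racquet head, 22 mm high, also lies fixed on the table, more than 100 mm to the right of the handle half.)
- awl: Awl with bone handle and brass cap, 140 mm long, lying loose beyond the jig; origin on the table under its middle. Bystander.
- grommet_strip: Translucent grommet strip, 200 by 12 by 16 mm, lying loose left of the jig; origin under its centre. Bystander.

How it is judged:
On the way:
1. the stop arm is swung out and seated in its end detent (value of joint stop_arm above 1.545 rad), for 0.3 s.
At the end, for the whole second after the job is handed in: Stop arm seated (joint above 1.545); handle half on the bed (within 5 mm, tilt under 0.10 rad), flared butt on the plate, within 10 mm of its centre line and square within 0.12 rad, pressing on it with 6 to 14 N, still, the fingers still on it (value of joint stop_arm above 1.545 rad and contact force between pallet and stop_plate between 6 and 14 N and contact force between the fingers and pallet above 1 N and x of pallet_butt in the frame of stop_plate between -0.006 and 0.006 m and y of pallet_butt in the frame of stop_plate between -0.01 and 0.01 m and angle between the x axis of pallet and the x axis of stop_plate, either way round below 0.12 rad and angle between pallet's own z axis and vertical below 0.1 rad and z of pallet in the frame of jig between 0.009 and 0.017 m and linear speed of pallet below 0.01 m/s); the arm keeps its last pose, push and grip.
It fails at once if the plate is rammed (more than 19 N between handle half and plate) (contact force between pallet and stop_plate above 19 N).
It fails at once if the nipper is moved by more than 30 mm (distance of nipper from where it was at the start of the episode above 0.03 m).
It fails at once if the awl is moved by more than 30 mm (distance of awl from where it was at the start of the episode above 0.03 m).
It fails at once if the grommet strip is moved by more than 30 mm (distance of grommet_strip from where it was at the start of the episode above 0.03 m).
It also fails if it takes over 64 s, if anything falls off the work surface, if the arm or the gripper's body presses on something with over 40 N, if the wrist force passes 120 N, or if a joint passes its speed limit or range.

ROBOT

A 6-joint arm with a two-finger parallel gripper is mounted at the origin on the work surface. World frame = base frame: x ahead of the robot, y to its left, z up, the work surface at z = 0. Lengths are in m, angles in rad, forces in N, time in s.
With the tool pointing down it reaches from about 0.375 to 0.9 m from the base axis. Payload 3.1 kg.
Tool frame: the origin (TCP) lies midway between the tips of the shut fingers; the grasp point (between the pads) lies robot.grip_depth behind it (robot.grip_depth is the distance from the TCP to the grasp point, in m); z points along the fingers, y is the line along which they close (so a half turn about z gives the same grasp; the last joint's range is limited). The gripper opens to 87 mm and grips with 3 to 60 N. Pads are 19 mm wide; open, the fingers measure 117 mm over their backs; the gripper's body (75 mm by 190 mm) begins 51 mm behind the grasp point.
Start: joints at [0.971, 0.527, 1.433, -0, 1.181, -0.178], TCP at [0.256, 0.57, 0.223] pointing down, gripper open.
Joint ranges: [-3.08, 3.08], [-0.75, 2.2], [0.22, 2.44], [-1.43, 4.57], [0, 2.65], [-2.85, 2.85]. Speed limits (rad/s): [2.79, 2.79, 3.14, 3.14, 3.14, 3.14].

INTERFACE

Orientations are given as a unit quaternion [x, y, z, w].
In Python, from rig import robot gives the robot as it stands.
- The arm moves only by the tool step_hand, called after "Request:" by a JSON object that holds its "api" and its "payload". Schema: {"type":"object","properties":{"rows":{"type":"array","items":{"type":"object","properties":{"trans":{"type":"array","items":{"type":"number"},"minItems":3,"maxItems":3},"turn":{"type":"number"}},"additionalProperties":false},"minItems":1,"maxItems":20},"finger_gap":{"type":"number"},"force":{"type":"number"},"only":{"type":"string"},"quiet":{"type":"boolean"},"lines":{"type":"string"}},"required":["rows"],"additionalProperties":false}. rows is a list of rows, 1 to 20 of them, each an object with the fields trans (a list: dx, dy, dz in m), turn (a turn about the tool's z in rad); a field left out counts as zero; each row shifts and turns the commanded pose from where the row before left it, along the tool's axes as they then stand; what a row does not reach is not made up. A row lasts 1/12 s, in which the tool goes at most 0.0417 m and 0.125 rad, less where a joint would pass 70% of its speed; a pose out of reach is approached as far as the arm can. finger_gap is the finger opening in m, set as the call begins (left out keeps the last). The fingers move at their own pace and stop on an object; force is the grip in N (left out, the last holds). Time passes only in rows, so rows that do not move let the fingers close. The tool returns the time, the measured TCP pose, the force, the opening and the grip force at its end. only (a regular expression) keeps the lines of the reply that match it, lines (a string "A,B") keeps lines A to B, and quiet returns only ok. Input that does not fit is refused with a message, and nothing moves.
- robot.get_obs(): the state, without advancing time (a new reading comes with each control period).
- robot.camera(name): name is "side" or "top" or "wrist"; returns a dict with "img" (420x560x3 uint8, red, green, blue), "fx", "fy", "cx", "cy" (pixels), "k1" (the pictures are not rectified: a ray, as slopes to the right and down, at radius r is drawn at 1 + k1 r^2 times it, then the intrinsics apply), "xyz" and "attitude" of the camera in the world. Camera axes: x right, y down, z forward; pixel columns grow to the right and rows downward; lengths in m; the calibration is good to about 2 mm. A picture is of the moment at which its call begins. There is no depth.
- robot.hand_in(): hands the job in; it is judged then, once.
The state is a dict: "time": time; "q": joint angles; "joint_velocities": joint speeds; "joint_torque": joint torques, N m; "position": TCP position; "tool_rot": TCP orientation; "ft_force": force on the tool from outside, world axes, zero at the start; "moment": the same for the moment, N m; "grip_width": finger opening in m; "grip_force": force on a finger pad.
Only numpy, scipy, OpenCV 4.12 (cv2) and the standard library are available. Lean on these libraries where they do the work, as an engineer would, in place of code of your own. Each camera call takes 0.05 s, during which the arm holds its last target. There are 200 camera calls.

## Working session

There is one attempt and no reset: what is moved stays moved. The work goes in short steps, Python scripts to look and compute and a tool call to move; the robot and the scene stay as the last step left them, time stands still between calls to the robot, and variables do not carry over. Pictures are saved under pics/ and viewed, at most 10 in all, crops included, and the job is handed in when it is done.

```bash
ls; mkdir -p pics
```

Run:
```python
from rig import robot
import cv2
for n in("top","side"):
    c=robot.camera(n); cv2.imwrite(f"pics/{n}0.png",c["img"][:,:,::-1]); print({k:v for k,v in c.items() if k!="img"})
o=robot.get_obs(); print(o, robot.grip_depth)
```

```text
pics
rig.py
{'fx': 480.40471308286146, 'fy': 480.40471308286146, 'cx': 278.3805552596802, 'cy': 205.540973379196, 'k1': -0.10729194616009904, 'xyz': array([0.39099197, 0.14012651, 1.12329404]), 'attitude': array([-0.66125018,  0.74254366, -0.07853437,  0.07217655])}
{'fx': 400.1288111103973, 'fy': 400.1288111103973, 'cx': 283.21105473624476, 'cy': 215.06726868751934, 'k1': -0.10282966892701503, 'xyz': array([0.55297031, 0.84794436, 0.66382086]), 'attitude': array([-0.02831942,  0.90790459, -0.41812516,  0.00886636])}
{'time': 0.1, 'q': array([ 9.70496765e-01,  5.28363823e-01,  1.43377861e+00, -2.64838234e-06,
        1.18141700e+00, -1.78490267e-01]), 'joint_velocities': array([-0.00041326, -0.00141679, -0.0005679 , -0.00058746,  0.00106929,
        0.00107233]), 'joint_torque': array([-1.49899465e-04, -4.40989459e+01, -1.77151036e+01,  6.35112100e-02,
        5.34151972e-02, -3.86100385e-05]), 'position': array([0.25546798, 0.5696738 , 0.22167385]), 'tool_rot': array([ 2.09343993e-01,  9.77841565e-01, -9.10237474e-04, -3.72190250e-04]), 'ft_force': array([ 0.37070322,  0.41813919, -0.5820711 ]), 'moment': array([ 0.00571074, -0.049529  ,  0.03079505]), 'grip_force': 0.0, 'grip_width': 0.0869856185442866} 0.0187
```

View pics/top0.png

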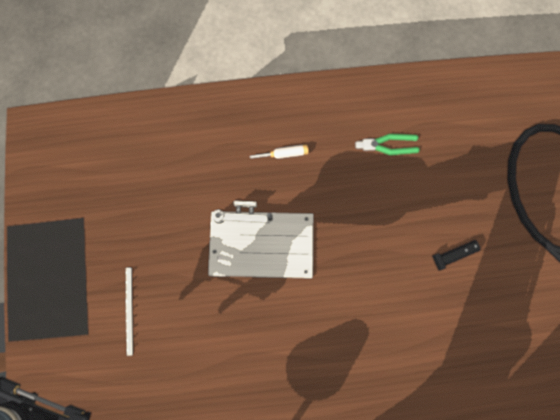

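View pics/side0.png

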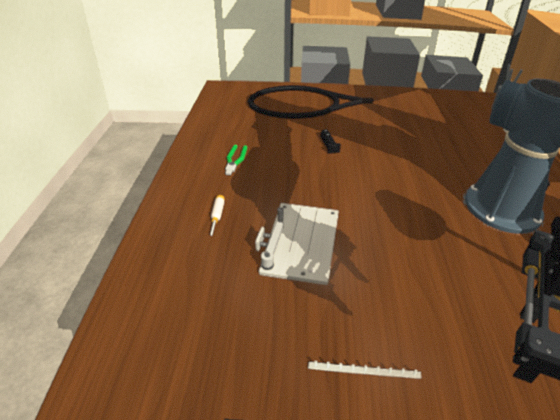

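The top view shows the jig at cols 209–314, rows 212–278, with its hinge at about (218,216), the post at about (270,217) and the plate at about (245,204). The handle half is at (456,254) with its butt to the lower left, about (438,262). The side view agrees. I'll measure next.

Create h.py:
```python
import numpy as np, cv2
from scipy.spatial.transform import Rotation as R
def K(c): return np.array([[c["fx"],0,c["cx"]],[0,c["fy"],c["cy"]],[0,0,1.]]), np.array([c["k1"],0,0,0.])
def ray(c,uv):
    k,d=K(c); s=cv2.undistortPoints(np.array(uv,float).reshape(-1,1,2),k,d).reshape(-1,2)
    return R.from_quat(c["attitude"]).apply(np.c_[s,np.ones(len(s))])
def onz(c,uv,z):
    v=ray(c,uv); z=np.broadcast_to(z,len(v)); return c["xyz"]+v*((z-c["xyz"][2])/v[:,2])[:,None]
def proj(c,P):
    k,d=K(c); r=R.from_quat(c["attitude"]).inv(); t=-r.apply(c["xyz"])
    return cv2.projectPoints(np.array(P,float).reshape(-1,1,3),r.as_rotvec(),t,k,d)[0].reshape(-1,2)
```

Run:
```python
from rig import robot
from h import *
c=robot.camera("top"); im=c["img"]; hsv=cv2.cvtColor(im,cv2.COLOR_RGB2HSV)
m=((hsv[...,1]<60)&(hsv[...,2]>90)).astype(np.uint8)
m[:195]=0;m[295:]=0;m[:,:190]=0;m[:,340:]=0
m=cv2.morphologyEx(m,cv2.MORPH_CLOSE,np.ones((7,7)))
# bed: robust rectangle from lower part
n,l,s,ce=cv2.connectedComponentsWithStats(m); print(s,ce)
b=(l==1+np.argmax(s[1:,4])).astype(np.uint8); b=cv2.morphologyEx(b,cv2.MORPH_OPEN,np.ones((21,21)))
ct=max(cv2.findContours(b,0,2)[0],key=cv2.contourArea)[:,0]
P=onz(c,ct,.012)[:,:2].astype(np.float32); print("bed",cv2.minAreaRect(P),cv2.boxPoints(cv2.minAreaRect(P)))
d=((hsv[...,2]<50)).astype(np.uint8); d[:235]=0;d[275:]=0;d[:,:425]=0;d[:,490:]=0
n,l,s,ce=cv2.connectedComponentsWithStats(d);print(s,ce)
big=np.vstack([cv2.resize(im[190:290,195:330],None,fx=5,fy=5,interpolation=3)[:, :675],])
p=cv2.resize(im[228:283,420:500],None,fx=5,fy=5,interpolation=3)
o=np.zeros((800,600,3),np.uint8); 
o=np.zeros((500,800,3),np.uint8); o[:500,:390]=cv2.resize(im[195:285,205:323],(390,297),interpolation=3)[:500].shape[0] and 0
o[:297,:390]=cv2.resize(im[195:285,205:323],(390,297),interpolation=3); o[:275,400:]=p
w=robot.camera("wrist")["img"]; o[297:500,0:270]=cv2.resize(w,(270,203))
cv2.imwrite("pics/crop1.png",o[:,:,::-1])
```

```text
[[     0      0    560    420 228164]
 [   208    200    106     79   7036]] [[280.0917235  208.46867604]
 [260.31154065 242.94386015]]
bed ((0.5576947331428528, 0.16552488505840302), (0.24315784871578217, 0.1781112551689148), 81.56837463378906) [[0.45177466 0.05831818]
 [0.62796086 0.0322019 ]
 [0.6636148  0.2727316 ]
 [0.4874286  0.29884785]]
[[     0      0    560    420 234853]
 [   439    240     40     26    306]
 [   433    255      9     14     40]
 [   446    259      1      1      1]] [[279.24027796 209.4350168 ]
 [457.69607843 252.32679739]
 [437.05       262.175     ]
 [446.         259.        ]]
```

View pics/crop1.png

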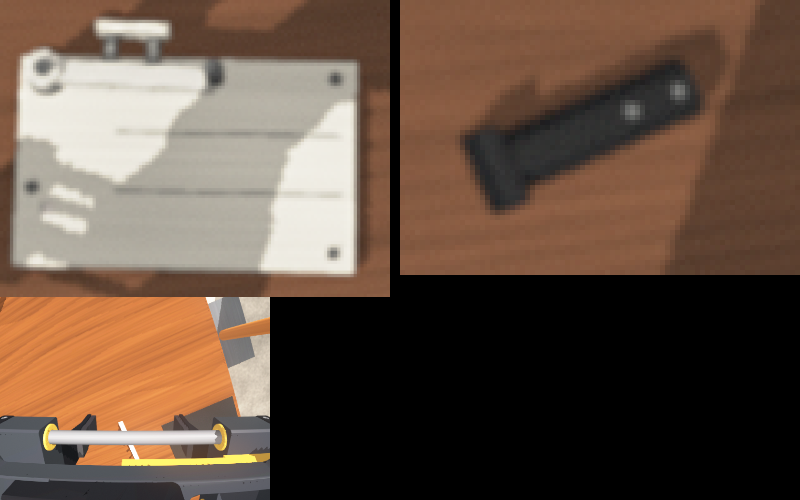

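Crop 1: bed corners sit at crop pixels (20,57), (358,60), (357,273) and (12,268), the hinge cap at (43,70), and the dark post at (213,73). In the right inset, the butt face runs (463,137)–(492,212) and the tail end (685,60)–(703,108).

Run:
```python
from rig import robot
from h import *
c=robot.camera("top")
f=lambda p,s,o:(np.array(p)+.5)/s-.5+np.array(o)
B=onz(c,f([(20,57),(358,60),(357,273),(12,268)],3.305,(205,195)),.012)
print(B[:,:2]); print([np.linalg.norm(B[i]-B[i-1]) for i in range(4)])
cen=B.mean(0); y=(B[0]-B[1]+B[3]-B[2])[:2]; y/=np.linalg.norm(y); x=(B[0]-B[3]+B[1]-B[2])[:2]; x/=np.linalg.norm(x)
print("cen",cen,"yaw of bed x",np.arctan2(x[1],x[0]),np.arctan2(-y[0],y[1]))
H=onz(c,f([(43,70)],3.305,(205,195)),.068); Q=onz(c,f([(213,73)],3.305,(205,195)),.076); print("hinge",H,"post",Q,np.linalg.norm(H-Q))
L=onz(c,f([(63,137),(92,212),(285,60),(303,108)],5,(420,228)),.013);print("pallet",L)
b=L[:2].mean(0);t=L[2:].mean(0);d=b-t;print("len",np.linalg.norm(d),"dir",np.arctan2(d[1],d[0]),"cen",(b+t)/2)
```

```text
[[0.63424618 0.27690293]
 [0.6041099  0.03697132]
 [0.45428991 0.0571621 ]
 [0.48517588 0.29565052]]
[np.float64(0.15024455187938673), np.float64(0.24181682058060405), np.float64(0.15117439032064386), np.float64(0.24048008203528035)]
cen [0.54445547 0.16667172 0.012     ] yaw of bed x -0.12954685011887795 -0.12686452191495243
hinge [[0.61120897 0.2552119  0.068     ]] post [[0.59428752 0.14082458 0.076     ]] 0.11590856190761656
pallet [[ 0.47150468 -0.22771638  0.013     ]
 [ 0.43524997 -0.2352932   0.013     ]
 [ 0.49423769 -0.34135026  0.013     ]
 [ 0.47063024 -0.34564087  0.013     ]]
len 0.11569884307516773 dir 1.8246544162910878 cen [ 0.46790565 -0.28750018  0.013     ]
```

Sizes and hinge-to-post distance check out: bed yaw is about -0.128, and the arm is at about 0.02 rad. Now I'll move above the post while turning.

Request:
{"api": "step_hand", "payload": {"rows": [{"trans":[-0.0349,-0.018,0]},{"trans":[-0.0349,-0.018,0]},{"trans":[-0.0349,-0.018,0]},{"trans":[-0.0349,-0.018,0]},{"trans":[-0.0349,-0.018,0]},{"trans":[-0.0349,-0.018,0]},{"trans":[-0.0349,-0.018,0]},{"trans":[-0.0349,-0.018,0]},{"trans":[-0.0349,-0.018,0]},{"trans":[-0.0349,-0.018,0]},{"trans":[-0.0349,-0.018,0]},{"trans":[-0.0349,-0.018,0]},{"trans":[-0.0349,-0.018,0]},{"trans":[-0.0349,-0.018,0]}], "finger_gap": 0.05}}

```text
time: 1.42
position: [0.5993, 0.1385, 0.2225]
tool_rot: [0.209, 0.978, 0.0, -0.0]
ft_force: [1.3, 0.2, 0.1]
grip_width: 0.0497
grip_force: 0.0
```

Request:
{"api": "step_hand", "payload": {"rows": [{"turn":0.118},{"turn":0.118},{"turn":0.118},{"turn":0.118},{"turn":0.118},{"turn":0.118},{"turn":0.118},{"turn":0.118},{"turn":0.118},{"turn":0.118},{"turn":0.118},{}]}}

```text
time: 2.42
position: [0.5984, 0.1403, 0.2224]
tool_rot: [0.758, 0.652, -0.0, -0.0]
ft_force: [-0.2, 0.6, 0.1]
grip_width: 0.0496
grip_force: 0.0
```

Run:
```python
from rig import robot
from h import *
o=robot.get_obs(); print(o["position"],o["tool_rot"],o["q"],R.from_quat(o["tool_rot"]).as_matrix())
c=robot.camera("wrist"); print(c["xyz"],c["attitude"]); cv2.imwrite("pics/w1.png",c["img"][:,:,::-1])
print(proj(c,[(.5992,.1395,.076),(.594,.141,.076)]))
```

```text
[0.59837149 0.14027844 0.22241286] [ 7.58417594e-01  6.51768929e-01 -9.74392063e-05 -8.14962639e-05] [4.86672617e-02 5.13606851e-01 1.45982240e+00 9.74091448e-06
 1.16841730e+00 1.99630759e-01] [[ 1.50394508e-01  9.88626030e-01 -2.54032682e-04]
 [ 9.88626062e-01 -1.50394514e-01 -3.39929343e-06]
 [-4.15657517e-05 -2.50632095e-04 -9.99999968e-01]]
[0.60930893 0.21165151 0.38476483] [ 0.98798698 -0.07464148 -0.0110332   0.13486529]
[[281.13119505 198.34694571]
 [275.61979915 197.64430012]]
```

View pics/w1.png

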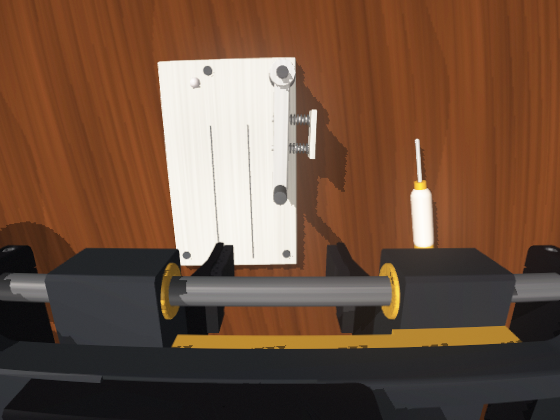

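The wrist view shows the post top at about (280,190), the hinge cap at (282,72), and bed corners at (159,63), (295,58), (297,263) and (177,266).

Run:
```python
from rig import robot
from h import *
c=robot.camera("wrist")
print("post",onz(c,[(280,190)],.076),"hinge",onz(c,[(282,72)],.07))
B=onz(c,[(159,63),(295,58),(297,263),(177,266)],.012)[:,:2];print(B,[np.linalg.norm(B[i]-B[i-1]) for i in range(4)],B.mean(0))
for a,b in((0,3),(1,2)): d=B[a]-B[b];print(np.arctan2(-d[0],d[1]))
```

```text
post [[0.59928411 0.14785078 0.076     ]] hinge [[0.61687986 0.25474498 0.07      ]]
[[0.48827262 0.29293788]
 [0.63413509 0.27479538]
 [0.60471703 0.03979793]
 [0.45456526 0.05714553]] [np.float64(0.2381894588739299), np.float64(0.14698643250631294), np.float64(0.23683163402261892), np.float64(0.15115056607593375)] [0.5454225  0.16616918]
-0.14199155177178557
-0.12453674295303861
```

Request:
{"api": "step_hand", "payload": {"rows": [{"trans":[0,0,0.035]},{"trans":[0,0,0.035]},{"trans":[0,0,0.035]},{"trans":[0,0,0.035]},{"trans":[0,0,0.034]},{}]}}

```text
time: 3.02
position: [0.593, 0.1398, 0.0417]
tool_rot: [0.757, 0.653, -0.006, -0.004]
ft_force: [-1.6, -0.1, -0.7]
grip_width: 0.0501
grip_force: 0.0
```

Request:
{"api": "step_hand", "payload": {"rows": [{},{},{},{},{},{}], "finger_gap": 0.0, "force": 20}}

```text
time: 3.52
position: [0.5993, 0.1404, 0.0502]
tool_rot: [0.758, 0.653, 0.001, 0.001]
ft_force: [0.0, 0.5, -0.4]
grip_width: 0.0179
grip_force: 0.0
```

Request:
{"api": "step_hand", "payload": {"rows": [{},{},{}]}}

```text
time: 3.77
position: [0.5991, 0.1403, 0.0497]
tool_rot: [0.758, 0.653, 0.001, 0.001]
ft_force: [-0.7, -0.4, 6.4]
grip_width: 0.0134
grip_force: 20.0
```

Request:
{"api": "step_hand", "payload": {"rows": [{"trans":[0.0006,-0.012,0],"turn":0.1},{"trans":[0.0006,-0.012,0],"turn":0.1},{"trans":[0.0006,-0.012,0],"turn":0.1},{"trans":[0.0006,-0.012,0],"turn":0.1},{"trans":[0.0006,-0.012,0],"turn":0.1},{"trans":[0.0006,-0.012,0],"turn":0.1},{"trans":[0.0006,-0.012,0],"turn":0.1},{"trans":[0.0006,-0.012,0],"turn":0.1},{}]}}

```text
time: 4.52
position: [0.5192, 0.191, 0.0496]
tool_rot: [0.952, 0.306, 0.002, -0.0]
ft_force: [0.9, 1.0, 6.1]
grip_width: 0.0136
grip_force: 20.0
```

Request:
{"api": "step_hand", "payload": {"rows": [{"trans":[0.0006,-0.012,0],"turn":0.1},{"trans":[0.0006,-0.012,0],"turn":0.1},{"trans":[0.0006,-0.012,0],"turn":0.1},{"trans":[0.0006,-0.012,0],"turn":0.1},{"trans":[0.0006,-0.012,0],"turn":0.1},{"trans":[0.0006,-0.012,0],"turn":0.1},{"trans":[0.0003,-0.008,0],"turn":0.06},{},{}]}}

```text
time: 5.27
position: [0.4981, 0.265, 0.0497]
tool_rot: [1.0, -0.017, 0.002, -0.0]
ft_force: [2.0, -0.8, 7.8]
grip_width: 0.013
grip_force: 20.0
```

Run:
```python
from rig import robot
from h import *
p=robot.get_obs()["position"]; d=p[:2]-[.617,.256]; print(d,np.linalg.norm(d),(-1.7-np.arctan2(d[1],d[0]))%6.283)
```

```text
[-0.11887482  0.0089859 ] 0.11921396022048271 1.516855132717419
```

Request:
{"api": "step_hand", "payload": {"rows": [{"trans":[0,-0.003,0],"turn":0.025},{"trans":[0,-0.003,0],"turn":0.025},{},{}]}}

```text
time: 5.6
position: [0.4985, 0.2709, 0.0497]
tool_rot: [0.999, -0.043, 0.002, -0.001]
ft_force: [-0.1, 1.7, 7.2]
grip_width: 0.0131
grip_force: 20.0
```

Request:
{"api": "step_hand", "payload": {"rows": [{"trans":[0,-0.003,0]},{"trans":[0,-0.002,0]},{},{}]}}

```text
time: 5.93
position: [0.4991, 0.2756, 0.0497]
tool_rot: [0.999, -0.043, 0.002, -0.001]
ft_force: [0.7, -0.7, 6.6]
grip_width: 0.0131
grip_force: 20.0
```

Run:
```python
from rig import robot
from h import *
p=robot.get_obs()["position"]; d=p[:2]-[.617,.256]; print(d,np.linalg.norm(d),(-1.7-np.arctan2(d[1],d[0]))%6.283)
```

```text
[-0.11793686  0.01955127] 0.11954645331401309 1.6056907212459715
```

Request:
{"api": "step_hand", "payload": {"rows": [{"trans":[0,-0.002,0]},{"trans":[0,-0.001,0]},{},{}]}}

```text
time: 6.27
position: [0.4989, 0.2758, 0.0496]
tool_rot: [0.999, -0.042, 0.001, 0.002]
ft_force: [0.6, -8.6, 7.7]
grip_width: 0.0133
grip_force: 20.0
```

Request:
{"api": "step_hand", "payload": {"rows": [{"trans":[0,-0.002,0]},{"trans":[0,-0.001,0]},{},{}]}}

```text
time: 6.6
position: [0.4988, 0.2759, 0.0495]
tool_rot: [0.999, -0.041, 0.0, 0.004]
ft_force: [2.1, -17.8, 9.6]
grip_width: 0.0131
grip_force: 20.0
```

Firm end stop reached: the force climbed to 18 N with no further motion. I'll release and lift, then check.

Request:
{"api": "step_hand", "payload": {"rows": [{"trans":[0,0.005,0]},{},{},{},{}], "finger_gap": 0.06}}

```text
time: 7.02
position: [0.4967, 0.2768, 0.0481]
tool_rot: [0.999, -0.044, -0.0, 0.0]
ft_force: [1.0, 0.3, -0.6]
grip_width: 0.0386
grip_force: 0.0
```

Request:
{"api": "step_hand", "payload": {"rows": [{"trans":[0,0,-0.02]},{"trans":[0,0,-0.04]},{"trans":[0,0,-0.04]},{"trans":[0,0,-0.04]},{"trans":[0,0,-0.04]},{},{}], "finger_gap": 0.08}}

```text
time: 7.6
position: [0.4985, 0.2776, 0.2314]
tool_rot: [0.999, -0.043, 0.003, -0.001]
ft_force: [-1.3, -0.4, -0.5]
grip_width: 0.0785
grip_force: 0.0
```

Run:
```python
from rig import robot
from h import *
o=robot.get_obs(); print(o["q"])
c=robot.camera("top"); i=c["img"]
print(proj(c,[(.4988,.2758,.076)]))
C=cv2.resize(i[190:290,190:330],None,fx=4,fy=4,interpolation=3)
cv2.imwrite("pics/t2.png",C[:,:,::-1])
```

```text
[3.12260522e-01 4.41023657e-01 1.56667187e+00 1.08782225e-04
 1.12731631e+00 1.96987555e+00]
[[212.46691697 266.46694865]]
```

View pics/t2.png

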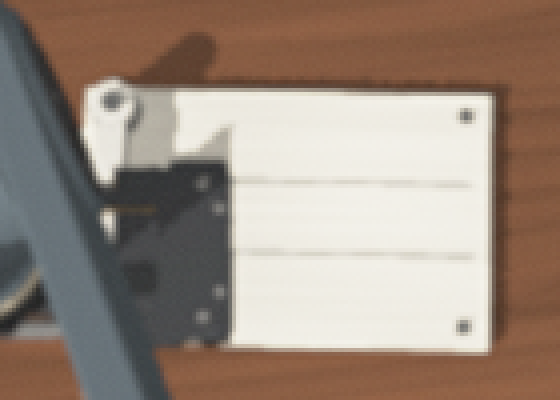

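The arm hides the stop in this view, so I'll check it on the way back. Going to the handle half.

Request:
{"api": "step_hand", "payload": {"rows": [{"trans":[0.0013,0.0404,0]},{"trans":[0.0013,0.0404,0]},{"trans":[0.0013,0.0404,0]},{"trans":[0.0013,0.0404,0]},{"trans":[0.0013,0.0404,0]},{"trans":[0.0013,0.0404,0]},{"trans":[0.0013,0.0404,0]},{"trans":[0.0013,0.0404,0]},{"trans":[0.0013,0.0404,0]},{"trans":[0.0013,0.0404,0]},{"trans":[0.0013,0.0404,0]},{"trans":[0.0013,0.0404,0]},{"trans":[0.0013,0.0404,0]},{"trans":[0.0013,0.0404,0]}]}}

```text
time: 8.82
position: [0.4637, -0.2892, 0.2259]
tool_rot: [0.999, -0.044, -0.002, -0.002]
ft_force: [0.0, -0.1, -0.3]
grip_width: 0.0801
grip_force: 0.0
```

Request:
{"api": "step_hand", "payload": {"rows": [{"turn":-0.1195},{"turn":-0.1195},{"turn":-0.1195},{"turn":-0.1195},{"turn":-0.1195},{"turn":-0.1195},{"turn":-0.1195},{"turn":-0.1195},{"turn":-0.1195},{"turn":-0.1195},{"turn":-0.1195},{"turn":-0.1195},{"turn":-0.1195},{"turn":-0.1195},{"turn":-0.1195},{"turn":-0.1195},{},{}]}}

```text
time: 10.32
position: [0.4646, -0.2875, 0.2266]
tool_rot: [0.613, 0.79, 0.0, -0.002]
ft_force: [-1.0, 0.6, -0.0]
grip_width: 0.08
grip_force: 0.0
```

Run:
```python
from rig import robot
from h import *
o=robot.get_obs(); print(o["q"],o["q"][0]-o["q"][5])
c=robot.camera("wrist"); t=robot.camera("top"); np.save("pics/w.npy",c["img"])
a=c["img"].copy(); b=cv2.resize(t["img"][190:290,190:330],(420,300),interpolation=3)
print(proj(t,[(.4988,.2758,.076)]),proj(c,[(.468,-.2875,.013)]))
O=np.zeros((480,800,3),np.uint8);O[:300,:400]=cv2.resize(a,(400,300));O[:285,400:]=cv2.resize(b,(400,285));cv2.imwrite("pics/c3.png",O[:,:,::-1])
g=cv2.cvtColor(c["img"],cv2.COLOR_RGB2HSV)[...,2]; m=(g<70).astype(np.uint8); m[235:]=0
n,l,s,ce=cv2.connectedComponentsWithStats(m)
for i in range(1,n):
  if s[i,4]>200: print(s[i],ce[i])
```

```text
[-7.58844801e-01  4.18556999e-01  1.62322835e+00  5.74378604e-05
  1.10412929e+00 -1.00910936e+00] 0.25026456206431413
[[212.46691697 266.46694865]] [[283.74608001 186.28894834]]
```

View pics/c3.png

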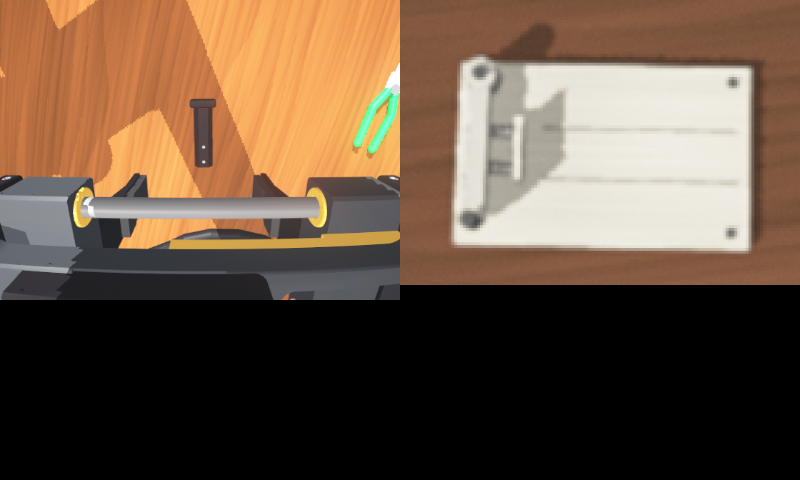

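The stop arm is out and the post is where predicted. The wrist view shows the handle half, with its butt at about (284,140) and its tail at about (286,232) in full pixels.

Run:
```python
from rig import robot
from h import *
c=robot.camera("wrist"); g=c["img"].astype(int); 
print([g[r,284].tolist() for r in (130,145,180,215,230,240)])
m=((g[...,0]-g[...,2]<40)&(g.max(2)<120)).astype(np.uint8); m[240:]=0; m[:110]=0; m[:,:240]=0;m[:,330:]=0
m=cv2.morphologyEx(m,cv2.MORPH_CLOSE,np.ones((5,5)))
n,l,s,ce=cv2.connectedComponentsWithStats(m); k=1+np.argmax(s[1:,4]); print(s[k],ce[k]); m=l==k
rows=[(r,np.flatnonzero(m[r]).min(),np.flatnonzero(m[r]).max()) for r in range(s[k,1],s[k,1]+s[k,3],8)]; print(rows)
r0,r1=s[k,1],s[k,1]+s[k,3]-1
mid=lambda r:(np.flatnonzero(m[r]).mean()+.0,r)
bt=mid(r0+2);tt=mid(r1-2)
print(onz(c,[(bt[0],r0-.5)],.030),onz(c,[(tt[0],r1+.5)],[.0,]),onz(c,[(tt[0],r1+.5)],[.026,]),onz(c,[(bt[0],r0-.5)],.0))
for r in (r0+4,(r0+r1)//2,r1-6):
  e=np.flatnonzero(m[r]); P=onz(c,[(e.min()-.5,r),(e.max()+.5,r)],.017); print(P,np.linalg.norm(P[0]-P[1]))
```

```text
[[190, 114, 68], [91, 77, 73], [87, 71, 73], [86, 70, 70], [84, 68, 68], [194, 117, 71]]
[ 266  138   36   95 2446] [283.86713001 182.45911693]
[(138, np.int64(270), np.int64(298)), (146, np.int64(266), np.int64(301)), (154, np.int64(271), np.int64(295)), (162, np.int64(271), np.int64(295)), (170, np.int64(272), np.int64(296)), (178, np.int64(272), np.int64(296)), (186, np.int64(272), np.int64(296)), (194, np.int64(272), np.int64(296)), (202, np.int64(272), np.int64(296)), (210, np.int64(273), np.int64(296)), (218, np.int64(273), np.int64(296)), (226, np.int64(273), np.int64(296))]
[[ 0.4539259  -0.23317163  0.03      ]] [[ 0.48526681 -0.34799273  0.        ]] [[ 0.48271423 -0.33934331  0.026     ]] [[ 0.45450383 -0.23441111  0.        ]]
[[ 0.43578503 -0.2435579   0.017     ]
 [ 0.47505754 -0.23347389  0.017     ]] 0.040546485075711555
[[ 0.45425762 -0.28964536  0.017     ]
 [ 0.4824176  -0.28240917  0.017     ]] 0.029074851311870802
[[ 0.46752885 -0.33793691  0.017     ]
 [ 0.49550132 -0.33074497  0.017     ]] 0.028882228935558526
```

Request:
{"api": "step_hand", "payload": {"rows": [{"trans":[0.0099,0.0038,0.02],"turn":-0.015},{"trans":[0,0,0.036]},{"trans":[0,0,0.036]},{"trans":[0,0,0.036]},{"trans":[0,0,0.03]},{"trans":[0,0,0.02]},{"trans":[0,0,0.015]},{"trans":[0,0,0.01]},{"trans":[0,0,0.008]},{"trans":[0,0,0.005]},{},{},{}], "finger_gap": 0.07}}

```text
time: 11.55
position: [0.4671, -0.2784, 0.0134]
tool_rot: [0.606, 0.795, -0.0, 0.001]
ft_force: [0.8, 0.2, 0.2]
grip_width: 0.0698
grip_force: 0.0
```

Request:
{"api": "step_hand", "payload": {"rows": [{"trans":[0,0,0.004]},{"trans":[0,0,0.003]},{"trans":[0,0,0.001]},{},{}]}}

```text
time: 11.97
position: [0.4665, -0.278, 0.0045]
tool_rot: [0.606, 0.795, -0.0, -0.0]
ft_force: [-0.4, 0.9, 0.3]
grip_width: 0.0699
grip_force: 0.0
```

Request:
{"api": "step_hand", "payload": {"rows": [{},{},{},{},{},{},{},{}], "finger_gap": 0.0, "force": 35}}

```text
time: 12.63
position: [0.4666, -0.278, 0.0046]
tool_rot: [0.606, 0.795, 0.0, 0.0]
ft_force: [0.1, 0.7, 1.1]
grip_width: 0.0298
grip_force: 35.0
```

The handle is gripped at 29.8 mm, on its vertical sides. Lifting and carrying it.

Request:
{"api": "step_hand", "payload": {"rows": [{"trans":[0,0,-0.01]},{"trans":[0,0,-0.03]},{"trans":[0,0,-0.03]},{"trans":[0,0,-0.03]},{"trans":[0.01,0.005,0]},{"trans":[0.0303,0.0144,0]},{"trans":[0.0303,0.0144,0]},{"trans":[0.0303,0.0144,0]},{"trans":[0.0303,0.0144,0]},{"trans":[0.0303,0.0144,0]},{"trans":[0.0303,0.0144,0]},{"trans":[0.0303,0.0144,0]},{"trans":[0.0303,0.0144,0]},{"trans":[0.0303,0.0144,0]},{"trans":[0.0303,0.0144,0]},{"trans":[0.0303,0.0144,0]},{"trans":[0.0303,0.0144,0]},{"trans":[0.0203,0.0098,0]}]}}

```text
time: 14.13
position: [0.5425, 0.1548, 0.1044]
tool_rot: [0.606, 0.796, 0.0, -0.0]
ft_force: [0.6, 0.0, -1.1]
grip_width: 0.0297
grip_force: 35.0
```

Request:
{"api": "step_hand", "payload": {"rows": [{"turn":0.1},{"turn":0.1},{"turn":0.1},{"turn":0.0985},{},{},{}]}}

```text
time: 14.72
position: [0.5427, 0.1516, 0.1044]
tool_rot: [0.751, 0.66, -0.0, -0.0]
ft_force: [-0.1, -0.3, -1.5]
grip_width: 0.0297
grip_force: 35.0
```

Run:
```python
from rig import robot
from h import *
o=robot.get_obs(); print(o["position"],o["q"][0]-o["q"][5],o["grip_width"])
c=robot.camera("wrist"); t=robot.camera("side"); print(proj(t,[(.5447,.1675,.03)]))
O=np.zeros((420,800,3),np.uint8);O[:,:400]=cv2.resize(c["img"],(560,420))[:,80:480];b=cv2.resize(t["img"][180:300,230:380],(400,320),interpolation=3);O[:320,400:]=b;cv2.imwrite("pics/c4.png",O[:,:,::-1])
```

```text
[0.54273278 0.15159805 0.10442   ] -0.12834642156728293 0.02965924223059857
[[301.95184586 232.50901102]]
```

View pics/c4.png

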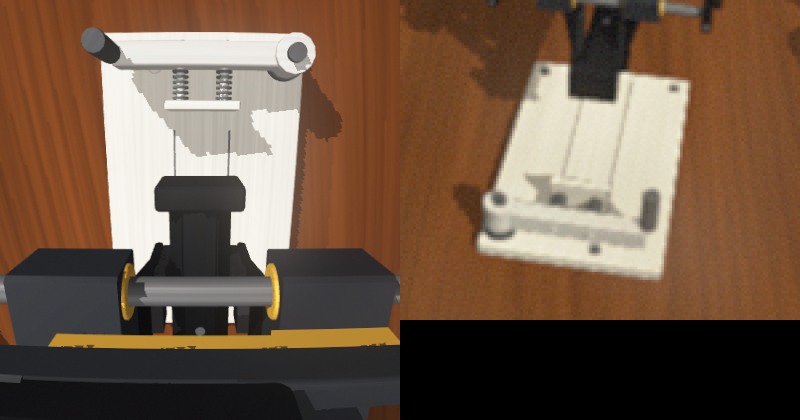

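The wrist view shows the plate's front edge at cols 244–320, row about 108 (full pixels), and the butt at cols 235–325, roughly in line and square. I'll check the numbers.

Run:
```python
from rig import robot
from h import *
c=robot.camera("wrist"); o=robot.get_obs()
P=onz(c,[(244,108),(320,109)],.044); d=P[1]-P[0]; print(P,np.linalg.norm(d),"ang",np.arctan2(d[1],d[0]),P.mean(0))
B=onz(c,[(235,184),(325,184)],.130); print(B,np.linalg.norm(B[1]-B[0]))
y=np.array([.1286,.9917]);
for q in (P.mean(0),B.mean(0)): r=q[:2]-o["position"][:2]; print("fwd",r@y,"lat",r@[y[1],-y[0]])
```

```text
[[0.52975604 0.23468169 0.044     ]
 [0.57930837 0.22760548 0.044     ]] 0.05005503219822885 ang -0.14184384692703664 [0.55453221 0.23114359 0.044     ]
[[0.52981496 0.19983821 0.13      ]
 [0.56795334 0.19488982 0.13      ]] 0.0384580631957419
fwd 0.08047139060906594 lat 0.0010991926880956988
fwd 0.04624584812221289 lat -0.00015793170723426778
```

Request:
{"api": "step_hand", "payload": {"rows": [{"trans":[0,0.001,0.02]},{"trans":[0,0,0.025]},{"trans":[0,0,0.02]},{"trans":[0,0,0.01]},{"trans":[0,0,0.005]},{"trans":[0,0,0.002]},{},{},{}]}}

```text
time: 15.62
position: [0.5451, 0.1515, 0.0236]
tool_rot: [0.752, 0.66, 0.001, 0.001]
ft_force: [0.9, 0.7, -0.9]
grip_width: 0.0294
grip_force: 35.0
```

Request:
{"api": "step_hand", "payload": {"rows": [{"trans":[0,0,0.003]},{"trans":[0,0,0.002]},{"trans":[0,0,0.001]},{},{}]}}

```text
time: 16.03
position: [0.5442, 0.1514, 0.0166]
tool_rot: [0.752, 0.66, 0.0, 0.0]
ft_force: [0.6, 0.5, -0.2]
grip_width: 0.0294
grip_force: 35.0
```

Request:
{"api": "step_hand", "payload": {"rows": [{"trans":[0,0,0.0007]},{},{}]}}

```text
time: 16.28
position: [0.5442, 0.1514, 0.0166]
tool_rot: [0.752, 0.66, 0.0, 0.0]
ft_force: [-0.9, 0.5, 5.0]
grip_width: 0.0294
grip_force: 35.0
```

The handle is touching the bed at 5 N. I'll relieve that slightly and approach the plate.

Request:
{"api": "step_hand", "payload": {"rows": [{"trans":[0,0,-0.0004]},{"trans":[0.005,0,0]},{"trans":[0.006,0,0]},{"trans":[0.006,0,0]},{"trans":[0.006,0,0]},{"trans":[0.004,0,0]},{"trans":[0.002,0,0]},{},{},{}]}}

```text
time: 17.12
position: [0.5484, 0.1812, 0.0166]
tool_rot: [0.751, 0.66, 0.001, 0.0]
ft_force: [-0.6, -0.5, 4.7]
grip_width: 0.0296
grip_force: 35.0
```

Request:
{"api": "step_hand", "payload": {"rows": [{"trans":[0.002,0,0]},{"trans":[0.002,0,0]},{"trans":[0.001,0,0]},{},{},{}]}}

```text
time: 17.62
position: [0.5489, 0.1857, 0.0165]
tool_rot: [0.751, 0.66, 0.0, 0.0]
ft_force: [-0.6, -3.3, 4.5]
grip_width: 0.0295
grip_force: 35.0
```

Request:
{"api": "step_hand", "payload": {"rows": [{"trans":[0.001,0,0]},{"trans":[0.001,0,0]},{"trans":[0.001,0,0]},{},{},{}]}}

```text
time: 18.12
position: [0.5492, 0.188, 0.0166]
tool_rot: [0.751, 0.66, -0.0, 0.0]
ft_force: [-0.0, -5.7, 5.0]
grip_width: 0.0297
grip_force: 35.0
```

Request:
{"api": "step_hand", "payload": {"rows": [{"trans":[0.001,0,0]},{"trans":[0.001,0,0]},{"trans":[0.001,0,0]},{},{},{}]}}

```text
time: 18.62
position: [0.5494, 0.1903, 0.0166]
tool_rot: [0.751, 0.66, -0.001, 0.001]
ft_force: [0.0, -7.6, 6.0]
grip_width: 0.0299
grip_force: 35.0
```

Request:
{"api": "step_hand", "payload": {"rows": [{"trans":[0,0,-0.0004]},{"trans":[0.001,0,0]},{"trans":[0.001,0,0]},{"trans":[0.001,0,0]},{"trans":[0.0005,0,0]},{},{},{},{}]}}

```text
time: 19.37
position: [0.5498, 0.1931, 0.0166]
tool_rot: [0.751, 0.66, -0.001, 0.001]
ft_force: [-0.7, -8.8, 4.2]
grip_width: 0.0297
grip_force: 35.0
```

Run:
```python
from rig import robot
from h import *
for i in range(3):
  c=robot.camera("side");o=robot.get_obs();print(o["position"],o["ft_force"])
w=robot.camera("wrist")
O=np.zeros((420,800,3),np.uint8);O[:,:400]=w["img"][:,80:480];O[:320,400:]=cv2.resize(c["img"][180:300,230:380],(400,320),interpolation=3);cv2.imwrite("pics/c5.png",O[:,:,::-1])
```

```text
[0.54977702 0.19312139 0.01657267] [-0.23103054 -9.2022583   3.4745312 ]
[0.54981161 0.19310093 0.01656724] [-1.15520495 -9.48830656  3.78205865]
[0.54976408 0.19312751 0.01656219] [-0.09612055 -9.77480787  3.99183503]
```

View pics/c5.png

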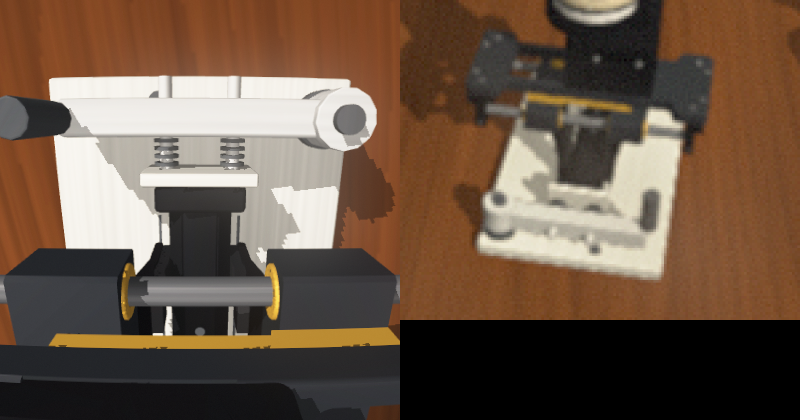

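The butt is centred and square on the plate (butt mid-column 200, plate 199). The stop arm is still seated, and the push is steady at about 9.5 N. Handing in.

```bash
python3 -c "
from rig import robot
print(robot.hand_in())"
```

```text
the job is handed in; nothing more can be done
None
```

I handed the job in with the stop arm swung to its end stop and the handle half still gripped flat on the bed, butt centred and square on the sprung plate at about 9.5 N; the bystanders were not touched, and the hand-in reported no verdict.

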